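# Show the bench camera the misplaced engine valve and where it belongs

## Robot

A 6-joint arm with a two-finger parallel gripper is mounted at the origin on the work surface. World frame = base frame: x ahead of the robot, y to its left, z up, the work surface at z = 0. Lengths are in m, angles in degrees, forces in N, time in s.
With the tool pointing down it reaches from about 0.25 to 0.725 m from the base axis. Payload 9.7 kg.
Tool frame: the origin (TCP) lies at the very end of the fingers, on their centre line; the grasp point (between the pads) lies 19 mm behind it; z points along the fingers, y is the direction in which the jaws open and shut (so a half turn about z gives the same grasp; the last joint's range is limited). The gripper opens to 85 mm and grips with 20 to 120 N. Pads are 22 mm wide; open, the fingers measure 114 mm over their backs; the gripper's body (76 mm by 85 mm) begins 54 mm behind the grasp point. The pads swing forward as they close: fully open they stand 13 mm farther back than shut.
Start: joints at [-70.302, 4.979, 10.078, 95.1, 0, 90], TCP at [0.185, -0.518, 0.231] pointing down, gripper open.
Joint ranges: [-179.16, 179.16], [-48.56, 103.87], [-65.8, 70.77], [-126.05, 130.52], [-82.76, 87.17], [-180, 180]. Speed limits (degrees/s): [127.2, 127.2, 147.25, 180, 180, 180].

## Interface

Orientations are given as [roll, pitch, yaw] about the fixed x, y, z axes, in that order (R = Rz(yaw) Ry(pitch) Rx(roll)).
In Python, from workcell import bot gives the robot as it stands.
- The arm moves only by the shell command python3 -m pendant 'ROWS' [FORCE]. ROWS is JSON, a list that holds one entry, the list of rows, each a list of 7 numbers: the shift along the tool's x, y, z in cm, then the turn, a rotation vector about the tool's x, y, z in rad, then the opening in per cent of the stroke, from 0 (shut) to 100 (fully open). In form: [[[dx, dy, dz, ax, ay, az, gripper], ...]]. A call has 1 to 5 rows; each row shifts and turns the pose as measured when the row begins, along the tool's axes as they then stand; what a row does not reach is not made up. A row lasts 1/12 s, in which the tool goes at most 41.7 mm and 7.16 degrees, less where a joint would pass 70% of its speed; a pose out of reach is approached as far as the arm can. A call with a gripper value outside its range is refused whole. The fingers move at their own pace and stop on an object; FORCE is the grip in N (left out, the last holds). Time passes only in rows, so rows that do not move let the fingers close. It gives the time, the measured TCP pose, the force and the opening at its end, in the units of the state.
- bot.get_obs(): the state, without advancing time (a new reading comes with each control period).
- bot.camera(name): name is "side" or "top" or "wrist"; returns the picture (480x640x3 uint8, red, green, blue); there is no depth.
- bot.get_calibration(name): a dict with "intrinsics" (3x3 intrinsics, pixels), "pose" (4x4, takes a point from camera to world coordinates); the wrist camera has in their place "T_tool_cam" (4x4, takes a point from camera to tool coordinates, whose origin is the TCP and whose axes are the flange's). Camera axes: x right, y down, z forward; pixel columns grow to the right and rows downward; lengths in m; the calibration is good to about 2 mm. A picture is of the moment at which its call begins: read the wrist's pose just before it. get_calibration takes no time and is no camera call.
- bot.job_done(): hands the job in, once; it reports no verdict.
Trained networks look in the newest picture that a camera, given by its name, has taken for a name from the list of things; names that differ only in an ending like _2 or _b are one class to them, and where a whole thing is asked for, a point or a joint stands for the part that bears it (a point fixed in the world has none). Each returns a list of dicts, best first, with "confidence" (0 to 1); they miss things now and then, are a little off and sometimes report something else, mostly with a low value. They report only what shows in the picture. A call takes as long as a camera call. They do not tell look-alikes from the thing itself.
- bot.masks_of(camera, thing): "pixels" (480x640 bool, what is visible of it) and "extent" ([left, top, right, bottom] in pixels, round what is visible of it).
- bot.mark_of(camera, thing): "uv" ([column, row] in pixels: a listed point, or the origin of a listed thing).
The state is a dict: "time": time; "q": joint angles; "qd": joint speeds; "joint_efforts": joint torques, N m; "ee_pos": TCP position; "tcp_rot": TCP orientation; "wrist_force": force on the tool from outside, world axes, zero at the start; "torque": the same for the moment, N m; "opening": finger opening in m.
Only numpy, scipy, OpenCV 4.12 (cv2) and the standard library are available. Lean on these libraries where they do the work, as an engineer would, in place of code of your own. Each camera call takes 0.05 s, during which the arm holds its last target. There are 200 camera calls.

## Task

Start the bench camera by pressing the round push button on its control box fully down and letting it come up again; then point with the fingertips, from a finger's breadth or two straight above and without touching it, at the one small-headed engine valve that was put in the block of wide-headed valves, and stay there for two full seconds. Then lift away, point in the same way at the empty hole in the other block, where that valve belongs, and finish there, still pointing. Nothing is to be picked up, no valve touched and nothing else on the bench shifted, and do not point at or dip down over any of the other valves.

Things in the scene. Friction and masses are not known exactly. Their poses are not given: they have to be found in the camera images.
- wide1_top (a point): centre of the top face of a wide-headed engine valve (bright steel, head a disc 42 mm across, 8 mm stem, 90 mm long), standing head up, stem in a hole of the first timber block; loose in its hole. Its top is 30 mm above the block. z up.
- wide2_top (a point): centre of the top face of a wide-headed engine valve (bright steel, head a disc 42 mm across, 8 mm stem, 90 mm long), standing head up, stem in a hole of the first timber block; loose in its hole. Its top is 30 mm above the block. z up.
- wide3_top (a point): centre of the top face of a wide-headed engine valve (bright steel, head a disc 42 mm across, 8 mm stem, 90 mm long), standing head up, stem in a hole of the first timber block; loose in its hole. Its top is 30 mm above the block. z up.
- small1_top (a point): centre of the top face of a small-headed engine valve (bright steel, head a disc 28 mm across, 8 mm stem, 90 mm long), standing head up in a hole of the second timber block, where it belongs. Its top is 30 mm above the block. z up.
- small2_top (a point): centre of the top face of a small-headed engine valve (bright steel, head a disc 28 mm across, 8 mm stem, 90 mm long), standing head up in a hole of the second timber block, where it belongs. Its top is 30 mm above the block. z up.
- small3_top (a point): centre of the top face of a small-headed engine valve (bright steel, head a disc 28 mm across, 8 mm stem, 90 mm long), standing head up in a hole of the second timber block, where it belongs. Its top is 30 mm above the block. z up.
- stray_top (a point): centre of the top face of the stray valve: the one small-headed valve (head 28 mm across, otherwise as the other small-headed valves) that stands among the three wide-headed valves in the first block. Which of the four holes it is in varies. Its top is 30 mm above the block, 100 mm above the bench. z up.
- empty_hole (a point): centre of the mouth of the one empty hole (10 mm across, 60 mm deep, in the top face of the second block, 70 mm above the bench). Which of that block's four holes is empty varies; the neighbouring valves stand 55 mm from it, 30 mm higher than the mouth.
- block_wide: timber block, the first, holding three wide-headed valves and the stray small-headed one: 230 x 60 x 70 mm high, screwed to the bench, with a row of four holes 55 mm apart along its long axis (its x). Origin at the centre of its underside. The two blocks look alike and may stand either way round, left or right.
- block_small: timber block, the second, holding three small-headed valves and one empty hole: 230 x 60 x 70 mm high, screwed to the bench, with a row of four holes 55 mm apart along its long axis (its x). Origin at the centre of its underside. The two blocks look alike and may stand either way round, left or right.
- rec_top (a point): centre of the top of the round grey push button, 32 mm across, on the low grey camera control box (130 x 90 x 45 mm high, fixed to the bench). It is pressed straight down.
- rec (a joint): how far the push button is pressed: 0 m up, 0.006 m fully down; sprung, about 4 N to press it fully; it comes up by itself.
- bearing: loose steel ball-bearing ring, 40 mm across, 14 mm high; a bystander, to be left alone. Origin at the centre of its underside.
- socket: loose steel wrench socket, 24 mm across, 38 mm high; a bystander, to be left alone. Origin at the centre of its underside.
- wrench: loose open-ended spanner lying on the bench; a bystander, to be left alone. Origin at the centre of its underside.
- screwdriver: loose screwdriver lying on the bench; a bystander, to be left alone. Origin at the centre of its underside.
- mug: loose white mug, 80 mm across, 90 mm high; a bystander, to be left alone. Origin at the centre of its underside.
- spray: loose spray can, 56 mm across, 160 mm high; a bystander, to be left alone. Origin at the centre of its underside.
Not all that is in view belongs to the job. What is shaped like the part that bears small3_top but brown or yellow is not meant.

How it is judged (in metres and radians):
On the way, in this order (a step that is already met when the one before it is completed fails the run):
1. the push button is pressed fully down (at least 5 mm of its 6 mm) (value of joint rec above 0.005 m), for 0.02 s.
2. button up again, the fingertips stay above the stray valve for 1.5 s (grasp point within 18 mm sideways, at most 70 mm above its top: fingertips at most about 50 mm) (horizontal distance between the grasp point and stray_top below 0.018 m and z of the grasp point in the frame of stray_top between 0.01 and 0.07 m and value of joint rec below 0.002 m), for 1.5 s.
At the end, for the whole second after the job is handed in: Fingertips point at the empty hole from just above (grasp point within 18 mm sideways, at most 75 mm above its mouth: fingertips at most about 55 mm); button up; all seven valves upright in their holes, unmoved (8 mm); no bystander shifted by 20 mm (horizontal distance between the grasp point and empty_hole below 0.018 m and z of the grasp point in the frame of empty_hole between 0.01 and 0.075 m and value of joint rec below 0.002 m and distance of each of wide1_top, wide2_top, wide3_top, small1_top, small2_top, small3_top, stray_top from where it was at the start of the episode below 0.008 m and angle between each of wide1_top, wide2_top, wide3_top, small1_top, small2_top, small3_top, stray_top's own z axis and vertical below 0.1 rad and distance of each of bearing, socket, wrench, screwdriver, mug, spray from where it was at the start of the episode below 0.02 m); the robot touches nothing.
It fails at once if a valve is touched (contact force between any of the fingers, the arm and wide1 above 0.3 N or contact force between any of the fingers, the arm and wide2 above 0.3 N or contact force between any of the fingers, the arm and wide3 above 0.3 N or contact force between any of the fingers, the arm and small1 above 0.3 N or contact force between any of the fingers, the arm and small2 above 0.3 N or contact force between any of the fingers, the arm and small3 above 0.3 N or contact force between any of the fingers, the arm and stray above 0.3 N).
It fails at once if a valve is lifted or moved by more than 8 mm (not (distance of wide1_top from where it was at the start of the episode below 0.008 m) or not (distance of wide2_top from where it was at the start of the episode below 0.008 m) or not (distance of wide3_top from where it was at the start of the episode below 0.008 m) or not (distance of small1_top from where it was at the start of the episode below 0.008 m) or not (distance of small2_top from where it was at the start of the episode below 0.008 m) or not (distance of small3_top from where it was at the start of the episode below 0.008 m) or not (distance of stray_top from where it was at the start of the episode below 0.008 m)).
It fails at once if the hand points at or dips over one of the other valves (grasp point within 15 mm of its centre line and less than 60 mm above its top) ((horizontal distance between the grasp point and wide1_top below 0.015 m and z of the grasp point in the frame of wide1_top between -0.1 and 0.06 m) or (horizontal distance between the grasp point and wide2_top below 0.015 m and z of the grasp point in the frame of wide2_top between -0.1 and 0.06 m) or (horizontal distance between the grasp point and wide3_top below 0.015 m and z of the grasp point in the frame of wide3_top between -0.1 and 0.06 m) or (horizontal distance between the grasp point and small1_top below 0.015 m and z of the grasp point in the frame of small1_top between -0.1 and 0.06 m) or (horizontal distance between the grasp point and small2_top below 0.015 m and z of the grasp point in the frame of small2_top between -0.1 and 0.06 m) or (horizontal distance between the grasp point and small3_top below 0.015 m and z of the grasp point in the frame of small3_top between -0.1 and 0.06 m)).
It fails at once if a bystander is shifted by more than 20 mm (distance of any of bearing, socket, wrench, screwdriver, mug, spray from where it was at the start of the episode above 0.02 m).
It also fails if it takes over 48 s, if anything falls off the work surface, if the arm or the gripper's body presses on something with over 40 N, if the wrist force passes 120 N, or if a joint passes its speed limit or range.

## Working session

There is one attempt and no reset: what is moved stays moved. The work goes in short steps, Python scripts to look and compute and a shell command to move; the robot and the scene stay as the last step left them, time stands still between calls to the robot, and variables do not carry over. Pictures are saved under pics/ and viewed, about 8 in all and at most 12, crops included, and the job is handed in when it is done.

```bash
mkdir -p pics; cat > h.py <<'E'
import numpy as np, cv2
from workcell import bot
def ray(cam,uv):
    c=bot.get_calibration(cam);K=np.array(c["intrinsics"]);T=np.array(c["pose"])
    d=T[:3,:3]@np.linalg.inv(K)@[uv[0],uv[1],1.]
    return T[:3,3],d
def at(cam,uv,z):
    o,d=ray(cam,uv);return o+d*(z-o[2])/d[2]
def proj(cam,p):
    c=bot.get_calibration(cam);K=np.array(c["intrinsics"]);T=np.linalg.inv(np.array(c["pose"]))
    q=K@(T[:3,:3]@p+T[:3,3]);return q[:2]/q[2]
E
python3 - <<'E'
from h import *
for n in("top","side"):
    cv2.imwrite(f"pics/{n}0.png",bot.camera(n)[:,:,::-1])
    print(n,np.round(bot.get_calibration(n)["pose"],3).tolist())
    for t,z in(("wide1_top",.1),("small1_top",.1),("stray_top",.1),("empty_hole",.07),("rec_top",.05),("block_wide",0),("block_small",0),("mug",0),("spray",0)):
        for m in bot.mark_of(n,t)[:8]: print(t,np.round(m["uv"],1),round(m["confidence"],2),np.round(at(n,m["uv"],z),3))
E
```

```text
top [[-0.005, -0.996, 0.085, 0.471], [-0.999, 0.008, 0.032, -0.008], [-0.033, -0.085, -0.996, 0.934], [0.0, 0.0, 0.0, 1.0]]
wide1_top [369.7 215.5] 0.69 [ 0.58  -0.074  0.1  ]
wide1_top [234.4 197.5] 0.48 [0.617 0.183 0.1  ]
small1_top [238.6 284.5] 0.72 [0.452 0.173 0.1  ]
small1_top [161.5 194.2] 0.66 [0.625 0.323 0.1  ]
stray_top [372.7 185.6] 0.68 [ 0.637 -0.08   0.1  ]
stray_top [174.4 282.4] 0.66 [0.457 0.294 0.1  ]
empty_hole [171.2 283.1] 0.57 [0.455 0.312 0.07 ]
empty_hole [360.9 244. ] 0.43 [ 0.529 -0.058  0.07 ]
empty_hole [434.8 155. ] 0.16 [ 0.702 -0.205  0.07 ]
rec_top [508.  302.2] 0.73 [ 0.415 -0.343  0.05 ]
block_wide [361.3 234.9] 0.74 [ 0.552 -0.064  0.   ]
block_small [244.8 248.9] 0.6 [0.525 0.182 0.   ]
mug [159.  193.4] 0.69 [0.645 0.369 0.   ]
spray [235.5 286.1] 0.68 [0.447 0.201 0.   ]
spray [433.6 154.2] 0.59 [ 0.723 -0.219  0.   ]
side [[-0.998, -0.06, 0.037, 0.506], [-0.068, 0.697, -0.714, 0.703], [0.017, -0.714, -0.699, 0.745], [0.0, 0.0, 0.0, 1.0]]
wide1_top [358.7 413.8] 0.24 [0.462 0.386 0.1  ]
small1_top [367.5 297.9] 0.47 [0.45 0.18 0.1 ]
stray_top [278.7 193.8] 0.42 [ 0.634 -0.082  0.1  ]
empty_hole [355.4 205.8] 0.41 [ 0.472 -0.093  0.07 ]
rec_top [379.9 143.4] 0.49 [ 0.412 -0.369  0.05 ]
rec_top [396.8 288.6] 0.33 [0.391 0.113 0.05 ]
block_small [317.8 329.2] 0.67 [0.532 0.179 0.   ]
mug [234.8 419.1] 0.87 [0.651 0.361 0.   ]
mug [317.3 234.2] 0.67 [ 0.551 -0.072  0.   ]
spray [252.  185.6] 0.91 [ 0.723 -0.23   0.   ]
spray [302.  198.9] 0.66 [ 0.596 -0.19   0.   ]
```

```bash
python3 -c "
from h import *
o=bot.get_obs();print({k:o[k] for k in('time','ee_pos','tcp_rot','q','opening')})"
```

```text
{'time': 1.0, 'ee_pos': array([ 0.18537591, -0.51781516,  0.23126724]), 'tcp_rot': array([-1.79999027e+02, -4.61145818e-04,  1.96960981e+01]), 'q': array([-7.03030593e+01,  4.97940505e+00,  1.00768692e+01,  9.50984369e+01,
        4.61160123e-04,  9.00008426e+01]), 'opening': 0.08562405265289243}
```

View pics/top0.png

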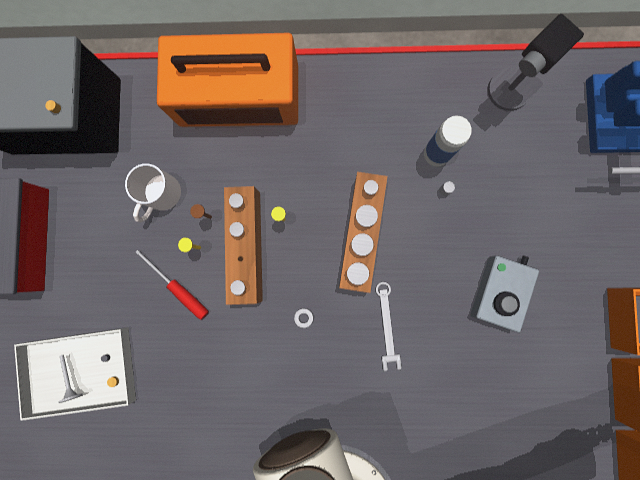

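View pics/side0.png

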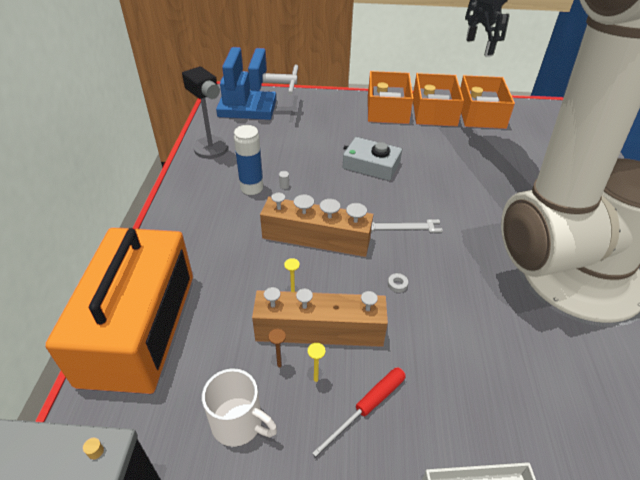

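The top picture shows the stray, the small head at about (371,187), at the far end of the right block. The empty hole is at about (240,259) in the left block, and the button is at about (507,302). The side picture agrees: stray (278,197), hole (336,307), button (381,149). The networks' marks were partly wrong here, so I'll refine from pixels.

```bash
python3 - <<'E'
from h import *
T=cv2.imread("pics/top0.png");S=cv2.imread("pics/side0.png")
def blob(I,c,r,f):
    x,y=c;g=I[y-r:y+r+1,x-r:x+r+1].astype(int);m=f(g).astype(np.uint8)
    n,l,s,ce=cv2.connectedComponentsWithStats(m);k=1+np.argmax(s[1:,4])
    return ce[k]+[x-r,y-r],s[k]
br=lambda g:(g.min(2)>150)
for n,c,r in(("stray",(371,187),11),("w",(367,216),14),("w",(362,244),14),("w",(358,274),14),("s",(236,201),11),("s",(237,230),11),("s",(237,288),11)):
    u,s=blob(T,c,r,br);print(n,u.round(1),s[2:5],at("top",u,.1).round(4))
u,s=blob(T,(240,259),5,lambda g:g.sum(2)<150);print("hole",u,s,at("top",u,.07).round(4))
u,s=blob(S,(336,307),6,lambda g:g.sum(2)<200);print("holeS",u,s,at("side",u,.07).round(4))
u,s=blob(S,(278,197),8,br);print("strayS",u,s,at("side",u,.1).round(4))
a=np.hstack([cv2.resize(T[272:332,478:538],(400,400),interpolation=2),cv2.resize(S[125:185,345:405],(400,400),interpolation=2)])
cv2.imwrite("pics/btn.png",a)
E
```

```text
stray [370.5 186.7] [ 14  14 159] [ 0.6348 -0.0762  0.1   ]
w [366.3 215.2] [ 22  22 373] [ 0.5806 -0.0675  0.1   ]
w [362.  244.1] [ 21  22 375] [ 0.5264 -0.0587  0.1   ]
w [357.5 273.4] [ 22  22 385] [ 0.4718 -0.0497  0.1   ]
s [235.5 200.1] [ 14  15 156] [0.6121 0.1803 0.1   ]
s [236.2 228.7] [ 14  14 155] [0.5573 0.1785 0.1   ]
s [237.2 287.2] [ 15  15 167] [0.4473 0.1753 0.1   ]
hole [239.8 259.4] [3 5 4 2 5] [0.5002 0.1774 0.07  ]Traceback (most recent call last):
  File "<stdin>", line 11, in <module>
  File "<stdin>", line 5, in blob
    return _wrapfunc(a, 'argmax', axis=axis, out=out, **kwds)
    return bound(*args, **kwds)
ValueError: attempt to get argmax of an empty sequence
```

The valve spacing comes out at 55 mm in both blocks. The row puts the hole at (0.502, 0.177), which matches the pixel measurement. Next is the button.

```bash
python3 - <<'E'
from h import *
T=cv2.imread("pics/top0.png");S=cv2.imread("pics/side0.png")
a=np.hstack([cv2.resize(T[272:332,478:538],(400,400),interpolation=2),cv2.resize(S[125:185,345:405],(400,400),interpolation=2)])
cv2.imwrite("pics/btn.png",a)
print(at("side",(336,307),.07).round(3),at("side",(278.5,197.5),.1).round(3))
for z in(.05,.055,.06,.065,.07): print(z,at("top",(508.5,302.5),z).round(4),at("side",(381,147.5),z).round(4))
E
```

```text
[0.502 0.18  0.07 ] [ 0.633 -0.07   0.1  ]
0.05 [ 0.4141 -0.3436  0.05  ] [ 0.4101 -0.3501  0.05  ]
0.055 [ 0.4144 -0.3417  0.055 ] [ 0.4108 -0.3425  0.055 ]
0.06 [ 0.4147 -0.3398  0.06  ] [ 0.4115 -0.3349  0.06  ]
0.065 [ 0.415  -0.3379  0.065 ] [ 0.4122 -0.3274  0.065 ]
0.07 [ 0.4154 -0.336   0.07  ] [ 0.4128 -0.3198  0.07  ]
```

View pics/btn.png

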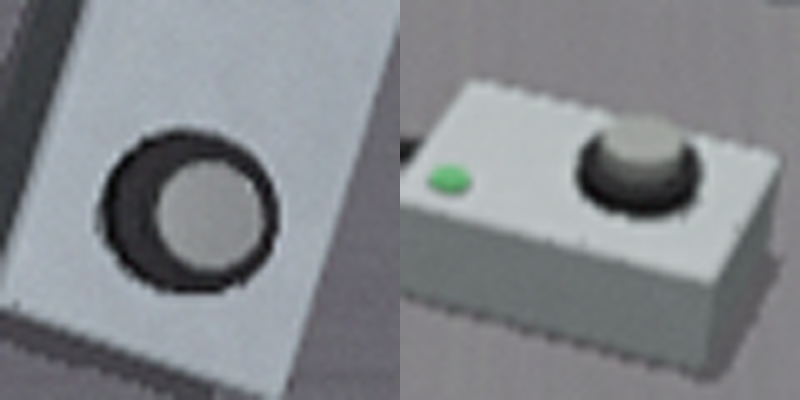

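```bash
cat >> h.py <<'E'
from scipy.spatial.transform import Rotation as R
TG=dict(btn=(.411,-.343,.057),stray=(.635,-.075,.1),hole=(.502,.178,.07))
def to(name,z):
    o=bot.get_obs();r=R.from_euler("xyz",o["tcp_rot"],degrees=True)
    t=np.array(TG[name]);t[2]=z
    print("t",round(o["time"],2),"tcp",o["ee_pos"].round(4),"rot",o["tcp_rot"].round(1),"q",o["q"].round(0),"op",round(o["opening"],3),"F",o["wrist_force"].round(1),"-> cm",(100*r.inv().apply(t-o["ee_pos"])).round(2))
E
python3 -c "
from h import *
to('btn',.15)"
python3 -m pendant '[[[2,-0.7,0,0,0,0,0],[3.8,-1.2,0,0,0,0,0],[3.8,-1.2,0,0,0,0,0],[3.8,-1.2,0,0,0,0,0],[3.8,-1.2,0,0,0,0,0]]]' 20
python3 -c "
from h import *
to('btn',.15)"
```

```text
t 1.0 tcp [ 0.1854 -0.5178  0.2313] rot [-180.    -0.    19.7] q [-70.   5.  10.  95.   0.  90.] op 0.086 F [0.9 0.  0.2] -> cm [27.13 -8.85  8.13]
time: 1.42
ee_pos: [0.3283, -0.4088, 0.2302]
tcp_rot: [180.0, 0.1, 19.0]
wrist_force: [1.5, -0.9, 0.4]
opening: 0.0258
t 1.42 tcp [ 0.3283 -0.4088  0.2302] rot [1.8e+02 1.0e-01 1.9e+01] q [-51.   1.   6.  95.  -0. 110.] op 0.026 F [ 1.5 -0.9  0.4] -> cm [ 9.97 -3.53  8.01]
```

```bash
python3 -m pendant '[[[3.4,-1.2,1,0,0,0,0],[3.3,-1.2,2,0,0,0,0],[2.2,-0.8,2,0,0,0,0],[1,-0.4,2,0,0,0,0],[0,0,0,0,0,0,0]]]'
python3 - <<'E'
from h import *
to('btn',.09)
I=bot.camera("wrist")[:,:,::-1];cv2.imwrite("pics/w1.png",I)
J=bot.camera("side")[:,:,::-1]
cv2.imwrite("pics/w1.png",np.hstack([cv2.resize(I,(400,300)),cv2.resize(J[60:240,260:500],(400,300))]))
for m in bot.mark_of("wrist","rec_top")[:3]:
    c=bot.get_calibration("wrist");o=bot.get_obs();r=R.from_euler("xyz",o["tcp_rot"],degrees=True).as_matrix()
    X=np.array(c["T_tool_cam"]);K=np.array(c["intrinsics"])
    d=r@X[:3,:3]@np.linalg.inv(K)@[*m["uv"],1];p=o["ee_pos"]+r@X[:3,3]
    print(m["uv"],m["confidence"],(p+d*(.057-p[2])/d[2]).round(4))
E
```

```text
time: 1.83
ee_pos: [0.4194, -0.3344, 0.1591]
tcp_rot: [179.8, -0.1, 19.4]
wrist_force: [-1.3, -0.4, -1.1]
opening: 0.0001
t 1.83 tcp [ 0.4194 -0.3344  0.1591] rot [ 1.798e+02 -1.000e-01  1.940e+01] q [-39.   2.  -1.  87.  -0. 122.] op 0.0 F [-1.3 -0.4 -1.1] -> cm [-1.09  0.51  6.91]
[321.5, 255.9] 0.83 [ 0.4063 -0.3428  0.057 ]
[48.9, 193.9] 0.33 [ 0.3876 -0.1501  0.057 ]
```

View pics/w1.png

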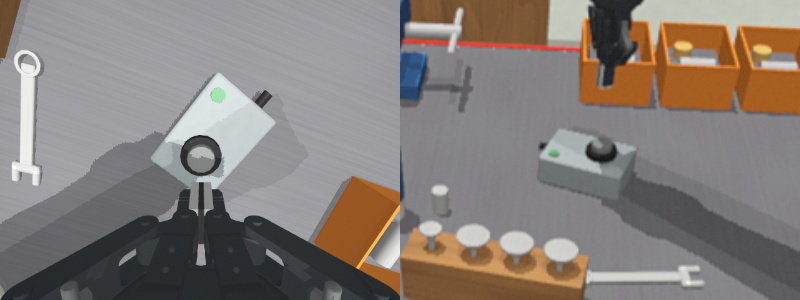

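Wrist view: the button's top is at about (321,252) full-frame, giving (0.407, -0.343). That agrees with the top camera within 4 mm, so I use x = 0.409. Moving to just above it.

```bash
sed -i 's/btn=(.411/btn=(.409/' h.py; python3 -m pendant '[[[-1.2,0.5,2,0,0,0,0],[0,0,3,0,0,0,0],[0,0,2,0,0,0,0],[0,0,0,0,0,0,0],[0,0,0,0,0,0,0]]]'
python3 -c "
from h import *
to('btn',.057)"
```

```text
time: 2.4
ee_pos: [0.4083, -0.3539, 0.1012]
tcp_rot: [178.8, -0.6, 18.9]
wrist_force: [-0.5, 0.5, 0.3]
opening: -0.0002
t 2.4 tcp [ 0.4083 -0.3539  0.1012] rot [178.8  -0.6  18.9] q [-41.   2.  -8.  79.  -0. 120.] op -0.0 F [-0.5  0.5  0.3] -> cm [ 0.37 -1.1   4.4 ]
```

```bash
cat >> h.py <<'E'
def lev():
    o=bot.get_obs();r=R.from_euler("xyz",o["tcp_rot"],degrees=True)
    g=R.from_euler("xyz",[180,0,o["tcp_rot"][2]],degrees=True);print("level rotvec",(r.inv()*g).as_rotvec().round(3))
E
python3 -m pendant '[[[0.4,-1.1,1,0,0,0,0],[0,0,1,0,0,0,0],[0,0,0,0,0,0,0],[0,0,0,0,0,0,0]]]'
python3 -c "
from h import *
to('btn',.057);lev()"
```

```text
time: 2.73
ee_pos: [0.4097, -0.3465, 0.0878]
tcp_rot: [178.4, -0.8, 18.7]
wrist_force: [-0.5, 0.1, 0.2]
opening: -0.0002
t 2.73 tcp [ 0.4097 -0.3465  0.0878] rot [178.4  -0.8  18.7] q [-40.   1. -10.  77.  -0. 121.] op -0.0 F [-0.5  0.1  0.2] -> cm [ 0.01 -0.44  3.07]
level rotvec [ 0.028 -0.014 -0.   ]
```

```bash
python3 -m pendant '[[[0,-0.4,1.2,0.028,-0.014,0,0],[0,0,0.8,0,0,0,0],[0,0,0,0,0,0,0]]]'
python3 -c "
from h import *
to('btn',.057);lev()"
```

```text
time: 2.98
ee_pos: [0.4099, -0.3454, 0.0711]
tcp_rot: [179.7, -0.1, 18.6]
wrist_force: [-1.2, -0.4, 0.1]
opening: -0.0
t 2.98 tcp [ 0.4099 -0.3454  0.0711] rot [ 1.797e+02 -1.000e-01  1.860e+01] q [-40.   3. -10.  77.  -0. 121.] op -0.0 F [-1.2 -0.4  0.1] -> cm [-0.01 -0.26  1.41]
level rotvec [ 0.005 -0.002 -0.   ]
```

Aligned within 3 mm. Now pressing in small steps.

```bash
python3 -m pendant '[[[0,-0.2,0.9,0,0,0,0],[0,0,0.6,0,0,0,0],[0,0,0.3,0,0,0,0],[0,0,0,0,0,0,0]]]'
python3 -m pendant '[[[0,0,0.3,0,0,0,0],[0,0,0.2,0,0,0,0]]]'
```

```text
time: 3.32
ee_pos: [0.4104, -0.3448, 0.0622]
tcp_rot: [179.2, -0.4, 18.6]
wrist_force: [-2.6, 1.1, 2.4]
opening: 0.0003
time: 3.48
ee_pos: [0.4108, -0.3451, 0.0608]
tcp_rot: [179.0, -0.6, 18.6]
wrist_force: [-6.4, 6.1, 18.6]
opening: 0.0001
```

```bash
python3 -m pendant '[[[0,0,0.3,0,0,0,0],[0,0,0.2,0,0,0,0]]]'
python3 - <<'E'
from h import *
J=bot.camera("side");I=bot.camera("wrist");to('btn',.057)
cv2.imwrite("pics/p2.png",np.hstack([cv2.resize(J[100:190,330:450],(400,300),interpolation=2),cv2.resize(I[240:420,200:440],(400,300),interpolation=2)])[:,:,::-1])
E
```

```text
time: 3.65
ee_pos: [0.4108, -0.3452, 0.0609]
tcp_rot: [178.8, -0.7, 18.6]
wrist_force: [-8.1, 6.1, 15.7]
opening: -0.0
t 3.75 tcp [ 0.4108 -0.3452  0.0607] rot [178.8  -0.7  18.6] q [-40.   2. -12.  75.  -0. 121.] op 0.0 F [-8.   6.4 19.4] -> cm [-0.1  -0.27  0.36]
```

View pics/p2.png

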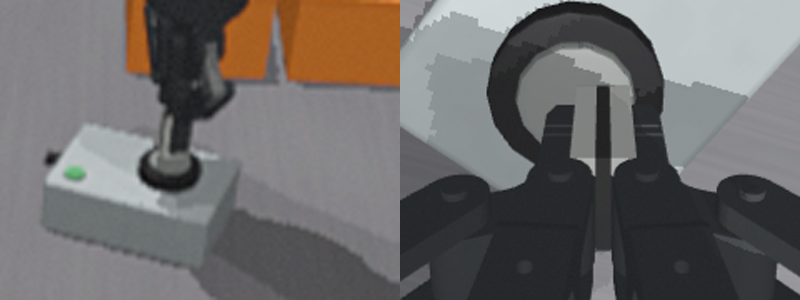

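Pressed, the tool has stopped hard at z ≈ 0.0608 with about 18 N, well over the 4 N spring. The wrist view shows the fingertips on the button's disc, about 5–7 mm off its centre. I'll release, recentre and press once more to be sure.

```bash
python3 -c "
from h import *
for z in (.062,.067): print(at('top',(509.5,304.3),z).round(4),at('side',(381.3,145.6),z).round(4))"
python3 -m pendant '[[[0,0,-1,0,0,0,0],[0,0,-1,0.02,-0.012,0,0],[0.2,-0.5,0,0,0,0,0],[0,-0.2,0,0,0,0,0],[0,0,0,0,0,0,0]]]'
python3 -c "
from h import *
to('btn',.065);lev()"
```

```text
[ 0.4114 -0.3408  0.062 ] [ 0.4108 -0.3404  0.062 ]
[ 0.4118 -0.3389  0.067 ] [ 0.4115 -0.3328  0.067 ]
time: 4.17
ee_pos: [0.4101, -0.337, 0.0824]
tcp_rot: [179.7, -0.1, 18.6]
wrist_force: [0.2, 0.0, 0.8]
opening: 0.0001
t 4.17 tcp [ 0.4101 -0.337   0.0824] rot [ 1.797e+02 -1.000e-01  1.860e+01] q [-39.   2. -10.  78.  -0. 122.] op 0.0 F [0.2 0.  0.8] -> cm [-0.3   0.52  1.75]
level rotvec [ 0.005 -0.002 -0.   ]
```

```bash
python3 -m pendant '[[[0,0.3,0.8,0,0,0,0],[0,0,0.3,0,0,0,0],[0,0,0,0,0,0,0]]]'
python3 -m pendant '[[[0,0,0.3,0,0,0,0],[0,0,0,0,0,0,0]]]'
python3 -m pendant '[[[0,0,0.3,0,0,0,0],[0,0,0,0,0,0,0]]]'
python3 -m pendant '[[[0,0,0.3,0,0,0,0],[0,0,0.0,0,0,0,0]]]'
```

```text
time: 4.42
ee_pos: [0.4107, -0.3394, 0.0688]
tcp_rot: [179.7, -0.1, 18.7]
wrist_force: [-1.0, 0.8, -0.3]
opening: -0.0001
time: 4.58
ee_pos: [0.4105, -0.3393, 0.0645]
tcp_rot: [179.8, -0.1, 18.7]
wrist_force: [0.6, -0.1, 2.5]
opening: 0.0003
time: 4.75
ee_pos: [0.4106, -0.3394, 0.0614]
tcp_rot: [179.8, -0.1, 18.7]
wrist_force: [-0.1, 1.6, 3.8]
opening: -0.0001
time: 4.92
ee_pos: [0.4109, -0.3397, 0.0616]
tcp_rot: [179.6, -0.2, 18.7]
wrist_force: [-1.8, 2.3, 3.8]
opening: 0.0001
```

```bash
python3 -m pendant '[[[0,0,0.5,0,0,0,0],[0,0,0.5,0,0,0,0],[0,0,0.5,0,0,0,0]]]'
python3 -m pendant '[[[0,0,-1,0,0,0,0],[0,0,-2,0,0,0,0],[0,0,-4,0,0,0,0],[0,0,-4,0,0,0,0],[0,0,-3,0,0,0,0]]]'
python3 -c "
from h import *
to('stray',.21);lev()"
```

```text
time: 5.17
ee_pos: [0.4114, -0.3402, 0.0602]
tcp_rot: [179.2, -0.5, 18.7]
wrist_force: [-17.1, 13.9, 43.3]
opening: 0.0
time: 5.58
ee_pos: [0.4065, -0.3362, 0.2011]
tcp_rot: [179.6, -0.2, 18.7]
wrist_force: [0.2, -0.4, 0.8]
opening: -0.0002
t 5.58 tcp [ 0.4065 -0.3362  0.2011] rot [179.6  -0.2  18.7] q [-40.   1.   3.  91.  -0. 122.] op -0.0 F [ 0.2 -0.4  0.8] -> cm [ 30.01 -17.44  -0.91]
level rotvec [ 0.006 -0.003 -0.   ]
```

The force ramped like a spring (2.5 N, then 3.8 N), then hit a hard stop at 43 N, so the button went fully down; I have lifted off. Next I turn the wrist to keep joint 6 away from its limit, then travel.

```bash
python3 -m pendant '[[[0,0,-0.5,0,0,-0.12,0],[0,0,-0.5,0,0,-0.12,0],[0,0,0,0,0,-0.12,0],[0,0,0,0,0,-0.12,0],[0,0,0,0,0,-0.12,0]]]'
python3 -c "
from h import *
to('stray',.21);lev()"
```

```text
time: 6.0
ee_pos: [0.4083, -0.338, 0.2213]
tcp_rot: [178.9, 0.1, 54.1]
wrist_force: [-0.8, 0.4, 0.4]
opening: -0.0004
t 6.0 tcp [ 0.4083 -0.338   0.2213] rot [1.789e+02 1.000e-01 5.410e+01] q [-40.   1.   5.  93.  -0.  86.] op -0.0 F [-0.8  0.4  0.4] -> cm [34.6   2.94  1.1 ]
level rotvec [0.02  0.002 0.   ]
```

```bash
python3 -m pendant '[[[3,0.2,0,0.02,0,0,0],[4,0.3,0,0,0,0,0],[4,0.3,0,0,0,0,0],[4,0.3,0,0,0,0,0],[4,0.3,0,0,0,0,0]]]'
python3 -c "
from h import *
to('stray',.21);lev()"
```

```text
time: 6.42
ee_pos: [0.5299, -0.1921, 0.2205]
tcp_rot: [-180.0, 0.3, 54.2]
wrist_force: [1.4, -0.7, 0.6]
opening: 0.0002
t 6.42 tcp [ 0.5299 -0.1921  0.2205] rot [-180.     0.3   54.2] q [-20.   7.  11.  94.  -0. 106.] op 0.0 F [ 1.4 -0.7  0.6] -> cm [15.66  1.66  0.97]
level rotvec [-0.     0.005 -0.   ]
```

```bash
python3 -m pendant '[[[4,0.4,0,0,0,0,0],[4,0.4,0,0,0,0,0],[3.5,0.3,0,0,0,0,0],[1.5,0.2,0,0,0,0,0],[0,0,0,0,0,0,0]]]'
python3 - <<'E'
from h import *
to('stray',.135);lev()
o=bot.get_obs();I=bot.camera("wrist")
J=bot.camera("side")
cv2.imwrite("pics/w3.png",np.hstack([cv2.resize(I,(400,300)),cv2.resize(J[60:240,200:440],(400,300))])[:,:,::-1])
c=bot.get_calibration("wrist");r=R.from_euler("xyz",o["tcp_rot"],degrees=True).as_matrix()
X=np.array(c["T_tool_cam"]);K=np.array(c["intrinsics"])
for m in bot.mark_of("wrist","small1_top")[:4]:
    d=r@X[:3,:3]@np.linalg.inv(K)@[*m["uv"],1];p=o["ee_pos"]+r@X[:3,3]
    print(m["uv"],m["confidence"],(p+d*(.1-p[2])/d[2]).round(4))
E
```

```text
time: 6.83
ee_pos: [0.623, -0.0827, 0.217]
tcp_rot: [-179.9, 0.3, 54.5]
wrist_force: [0.4, -0.1, -0.1]
opening: -0.0003
t 6.83 tcp [ 0.623  -0.0827  0.217 ] rot [-179.9    0.3   54.5] q [ -7.  16.  21.  95.  -0. 118.] op -0.0 F [ 0.4 -0.1 -0.1] -> cm [1.36 0.55 8.2 ]
level rotvec [-0.002  0.005 -0.   ]
```

View pics/w3.png

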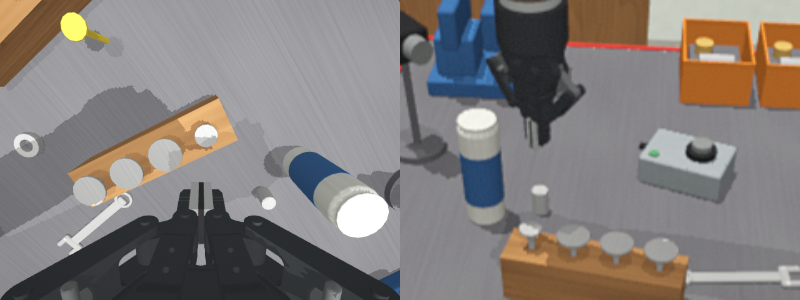

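The wrist view shows the stray's small head at the block's end, about (330,216) full-frame. Side view: the button is up again and the wide valves are undisturbed. I'll cross-check the stray's position from this pixel.

```bash
python3 - <<'E'
from h import *
o=bot.get_obs()
c=bot.get_calibration("wrist");r=R.from_euler("xyz",o["tcp_rot"],degrees=True).as_matrix()
X=np.array(c["T_tool_cam"]);K=np.array(c["intrinsics"])
for uv in((330,216),(264,248)):
    d=r@X[:3,:3]@np.linalg.inv(K)@[*uv,1];p=o["ee_pos"]+r@X[:3,3];print((p+d*(.1-p[2])/d[2]).round(4))
E
python3 -m pendant '[[[1.2,0.5,1,0,0.005,0,0],[0.3,0.1,2,0,0,0,0],[0,0,2,0,0,0,0],[0,0,1,0,0,0,0],[0,0,0,0,0,0,0]]]'
python3 -c "
from h import *
to('stray',.13);lev()"
```

```text
[ 0.6331 -0.0788  0.1   ]
[ 0.5781 -0.0699  0.1   ]
time: 7.4
ee_pos: [0.6345, -0.0817, 0.1563]
tcp_rot: [179.9, -0.1, 53.9]
wrist_force: [-0.6, 0.8, -0.0]
opening: 0.0
t 7.4 tcp [ 0.6345 -0.0817  0.1563] rot [ 1.799e+02 -1.000e-01  5.390e+01] q [ -7.  16.  15.  88.   0. 119.] op 0.0 F [-0.6  0.8 -0. ] -> cm [ 0.57 -0.36  2.63]
level rotvec [ 0.002 -0.002 -0.   ]
```

```bash
python3 -m pendant '[[[0.5,-0.3,1,0,0,0,0],[0,0,1,0,0,0,0],[0,0,0.4,0,0,0,0],[0,0,0,0,0,0,0],[0,0,0,0,0,0,0]]]'
python3 -c "
from h import *
to('stray',.13);lev()"
```

```text
time: 7.82
ee_pos: [0.635, -0.0769, 0.1316]
tcp_rot: [179.8, -0.2, 53.7]
wrist_force: [-0.6, 0.0, 0.3]
opening: -0.0003
t 7.82 tcp [ 0.635  -0.0769  0.1316] rot [179.8  -0.2  53.7] q [ -7.  16.  12.  86.   0. 119.] op -0.0 F [-0.6  0.   0.3] -> cm [ 0.16 -0.11  0.16]
level rotvec [ 0.003 -0.003 -0.   ]
```

```bash
for z in 1; do python3 -m pendant '[[[0,0,0,0,0,0,0],[0,0,0,0,0,0,0],[0,0,0,0,0,0,0],[0,0,0,0,0,0,0],[0,0,0,0,0,0,0]]]'; python3 -m pendant '[[[0,0,0,0,0,0,0],[0,0,0,0,0,0,0],[0,0,0,0,0,0,0],[0,0,0,0,0,0,0],[0,0,0,0,0,0,0]]]'; done
python3 - <<'E'
from h import *
J=bot.camera("side");I=bot.camera("wrist")
cv2.imwrite("pics/w4.png",np.hstack([cv2.resize(I,(400,300)),cv2.resize(J[90:240,220:420],(400,300))])[:,:,::-1])
E
```

```text
time: 8.23
ee_pos: [0.6359, -0.077, 0.1339]
tcp_rot: [179.7, -0.2, 53.7]
wrist_force: [0.3, 0.6, 0.4]
opening: -0.0001
time: 8.65
ee_pos: [0.6361, -0.077, 0.1344]
tcp_rot: [179.6, -0.3, 53.7]
wrist_force: [-0.2, 0.8, 0.2]
opening: -0.0
```

View pics/w4.png

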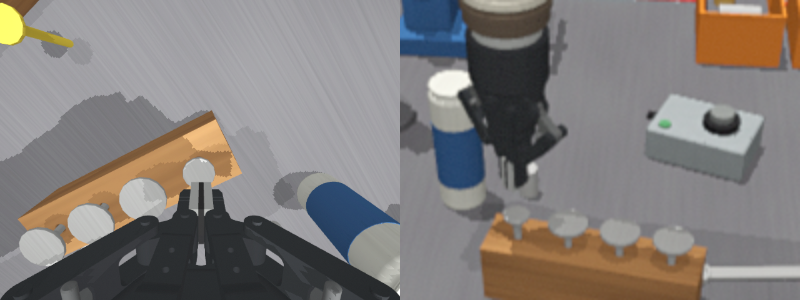

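Both views show the shut fingertips over the stray, with a gap of about 30 mm, and the button is up. I hold on here.

```bash
python3 -m pendant '[[[0,0,0,0,0,0,0],[0,0,0,0,0,0,0],[0,0,0,0,0,0,0],[0,0,0,0,0,0,0],[0,0,0,0,0,0,0]]]'; python3 -m pendant '[[[0,0,0.2,0,0,0,0],[0,0,0,0,0,0,0],[0,0,0,0,0,0,0],[0,0,0,0,0,0,0],[0,0,0,0,0,0,0]]]';python3 -m pendant '[[[0,0,0,0,0,0,0],[0,0,0,0,0,0,0],[0,0,0,0,0,0,0],[0,0,0,0,0,0,0],[0,0,0,0,0,0,0]]]'; python3 -m pendant '[[[0,0,0,0,0,0,0],[0,0,0,0,0,0,0],[0,0,0,0,0,0,0],[0,0,0,0,0,0,0],[0,0,0,0,0,0,0]]]'
python3 -m pendant '[[[0,0,-1.5,0,0,0,0],[0,0,-3,0,0,0,0],[0,0,-3,0,0,0,0],[0,0,-1.5,0,0,0,0],[0,0,0,0,0,0,0]]]'
python3 -c "
from h import *
to('hole',.21);lev()"
```

```text
time: 9.17
ee_pos: [0.636, -0.077, 0.1342]
tcp_rot: [179.6, -0.3, 53.7]
wrist_force: [0.0, -0.2, -0.3]
opening: 0.0001
time: 9.58
ee_pos: [0.636, -0.077, 0.1319]
tcp_rot: [179.6, -0.3, 53.7]
wrist_force: [-0.0, -0.2, -0.2]
opening: 0.0001
time: 10.0
ee_pos: [0.636, -0.077, 0.132]
tcp_rot: [179.6, -0.3, 53.7]
wrist_force: [-0.1, -0.2, 0.5]
opening: -0.0001
time: 10.42
ee_pos: [0.636, -0.077, 0.132]
tcp_rot: [179.6, -0.3, 53.7]
wrist_force: [-0.2, -0.3, -0.4]
opening: 0.0
time: 10.83
ee_pos: [0.6339, -0.0768, 0.223]
tcp_rot: [179.9, -0.1, 53.7]
wrist_force: [-0.4, -0.2, 1.3]
opening: 0.0002
t 10.83 tcp [ 0.6339 -0.0768  0.223 ] rot [ 1.799e+02 -1.000e-01  5.370e+01] q [ -7.  17.  23.  96.   0. 119.] op 0.0 F [-0.4 -0.2  1.3] -> cm [ 12.74 -25.71   1.27]
level rotvec [ 0.002 -0.002 -0.   ]
```

Held 2.6 s over the stray. Now going to the hole at a safe height.

```bash
python3 -m pendant '[[[1.2,-2.4,0,0,0,0,0],[1.8,-3.6,0,0,0,0,0],[1.8,-3.6,0,0,0,0,0],[1.8,-3.6,0,0,0,0,0],[1.8,-3.6,0,0,0,0,0]]]'
python3 -c "
from h import *
to('hole',.21);lev()"
```

```text
time: 11.25
ee_pos: [0.5484, 0.089, 0.2168]
tcp_rot: [179.9, -0.0, 53.1]
wrist_force: [0.3, 0.3, -0.1]
opening: -0.0001
t 11.25 tcp [0.5484 0.089  0.2168] rot [179.9  -0.   53.1] q [  9.   5.   9.  93.  -0. 136.] op -0.0 F [ 0.3  0.3 -0.1] -> cm [ 4.34 -9.06  0.66]
level rotvec [ 0.002 -0.    -0.   ]
```

```bash
python3 -m pendant '[[[1.6,-3.4,0,0,0,0,0],[1.5,-3.2,0,0,0,0,0],[1,-1.6,0,0,0,0,0],[0.2,-0.4,0,0,0,0,0],[0,0,0,0,0,0,0]]]'
python3 -c "
from h import *
to('hole',.15);lev()"
```

```text
time: 11.67
ee_pos: [0.4979, 0.184, 0.2114]
tcp_rot: [-179.9, 0.1, 53.5]
wrist_force: [0.2, -0.5, -0.2]
opening: -0.0001
t 11.67 tcp [0.4979 0.184  0.2114] rot [-1.799e+02  1.000e-01  5.350e+01] q [ 20.   2.   5.  93.  -0. 147.] op -0.0 F [ 0.2 -0.5 -0.2] -> cm [-0.22  0.69  6.14]
level rotvec [-0.001  0.002 -0.   ]
```

```bash
python3 -m pendant '[[[-0.2,0.6,1,0,0,0,0],[0,0,2,0,0,0,0],[0,0,2,0,0,0,0],[0,0,0.5,0,0,0,0],[0,0,0,0,0,0,0]]]'
python3 -c "
from h import *
to('hole',.11);lev()"
```

```text
time: 12.08
ee_pos: [0.5043, 0.1729, 0.1503]
tcp_rot: [-180.0, 0.2, 53.3]
wrist_force: [0.0, -0.3, -0.2]
opening: 0.0001
t 12.08 tcp [0.5043 0.1729 0.1503] rot [-180.     0.2   53.3] q [ 19.   2.  -2.  86.  -0. 146.] op 0.0 F [ 0.  -0.3 -0.2] -> cm [ 0.29 -0.48  4.03]
level rotvec [-0.     0.004 -0.   ]
```

```bash
python3 -m pendant '[[[0.3,-0.5,1,0,0.004,0,0],[0,0,1.5,0,0,0,0],[0,0,1,0,0,0,0],[0,0,0.3,0,0,0,0],[0,0,0,0,0,0,0]]]'
python3 -c "
from h import *
to('hole',.11);lev()"
```

```text
time: 12.5
ee_pos: [0.5047, 0.1739, 0.1118]
tcp_rot: [180.0, -0.0, 53.0]
wrist_force: [0.2, -0.2, 0.5]
opening: -0.0001
t 12.5 tcp [0.5047 0.1739 0.1118] rot [180.  -0.  53.] q [ 19.   2.  -6.  82.  -0. 146.] op -0.0 F [ 0.2 -0.2  0.5] -> cm [ 0.17 -0.46  0.18]
level rotvec [ 0.001 -0.    -0.   ]
```

```bash
python3 -m pendant '[[[0.1,-0.4,0.2,0,0,0,0],[0,0,0,0,0,0,0],[0,0,0,0,0,0,0],[0,0,0,0,0,0,0],[0,0,0,0,0,0,0]]]'
python3 - <<'E'
from h import *
J=bot.camera("side");I=bot.camera("wrist");to('hole',.11)
cv2.imwrite("pics/w5.png",np.hstack([cv2.resize(I,(400,300)),cv2.resize(J[120:390,200:560],(400,300))])[:,:,::-1])
S=cv2.imread("pics/side0.png")
T=bot.camera("top")[:,:,::-1]
for c,r in(((371,187),11),((367,216),14),((362,244),14),((358,274),14),((236,201),11),((237,230),11),((237,288),11)):
    m=T[c[1]-r:c[1]+r+1,c[0]-r:c[0]+r+1].min(2)>150;n,l,s,ce=cv2.connectedComponentsWithStats(m.astype(np.uint8))
    if n>1: k=1+np.argmax(s[1:,4]);print((ce[k]+c-r).round(1),s[k][4])
E
```

```text
time: 12.92
ee_pos: [0.5032, 0.1773, 0.1125]
tcp_rot: [179.9, -0.2, 52.9]
wrist_force: [0.5, -0.3, 0.4]
opening: -0.0002
t 13.02 tcp [0.5032 0.1772 0.1123] rot [179.9  -0.2  52.9] q [ 19.   2.  -6.  82.  -0. 146.] op 0.0 F [ 0.1  0.8 -0. ] -> cm [-0.01 -0.14  0.23]
[370.6 186.6] 157
[366.4 215. ] 364
[362. 244.] 372
[357.6 273.2] 376
[235.5 199.9] 152
[233.3 226.5] 55
```

View pics/w5.png

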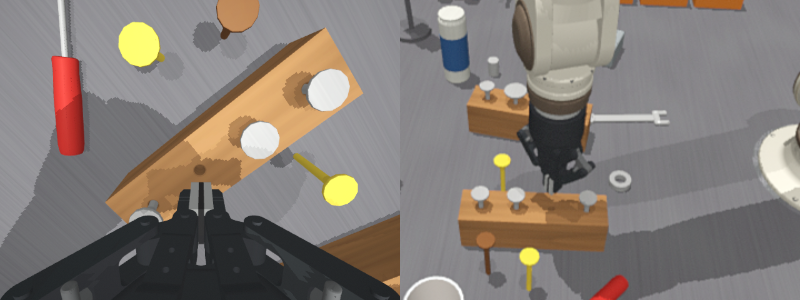

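Wrist view: the hole is at (320,272) full-frame, directly ahead of the fingertips, and the neighbouring valves stand clear. Side view: everything is upright. I come down a few more millimetres, settle and hand in.

```bash
python3 -m pendant '[[[0,-0.1,0.5,0,0,0,0],[0,0,0,0,0,0,0],[0,0,0,0,0,0,0],[0,0,0,0,0,0,0],[0,0,0,0,0,0,0]]]'
python3 -c "
from h import *
to('hole',.11);print(bot.job_done())"
```

```text
time: 13.48
ee_pos: [0.5021, 0.1779, 0.1065]
tcp_rot: [179.9, -0.1, 52.9]
wrist_force: [0.1, 0.2, 0.1]
opening: -0.0002
t 13.48 tcp [0.5021 0.1779 0.1065] rot [ 1.799e+02 -1.000e-01  5.290e+01] q [ 20.   2.  -7.  81.  -0. 147.] op -0.0 F [0.1 0.2 0.1] -> cm [ 0.01 -0.02 -0.35]
the job is handed in; nothing more can be done
None
```

I pressed the button, pointed at the stray valve for about 2.6 s, then moved to the empty hole and handed the job in at 13.5 s. `job_done()` gives no verdict.

- **Button:** I pressed it twice. The first press was 5–7 mm off centre and stopped hard at about 18 N, so I recentred and pressed again. That one ramped like a spring (2.5 N, then 3.8 N) and stopped hard at 43 N. Later pictures show the button up again.
- **Stray valve:** the fingertips stayed about 32 mm above its top, within about 2–3 mm sideways of its measured position.
- **Empty hole:** the fingertips finished about 36 mm above its mouth, within 1 mm of the target, with almost no force on the wrist.

**Last checks:** in the final top picture the stray, the three wide valves and one small valve had not moved (within 0.3 px, about 0.5 mm). The other two small valves were partly or wholly hidden by the arm there. They look upright and undisturbed in the wrist and side views. The bystanders were not measured, but nothing looked shifted in the views where they show.

**Disagreements:**
- **Network marks:** some were wrong, including an empty hole reported on other valves, so I used positions from the pixels and the known 55 mm spacing.
- **Stray position:** the top and wrist cameras agreed within 3 mm; the side camera was about 6 mm off in y.
- **Button height:** triangulation first gave about 57 mm for the button top, then 62 mm. By touch it was about 66 mm.

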